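Flip the tab, unscrew the filler cap

ROBOT

A 6-joint arm with a two-finger parallel gripper is mounted at the origin on a cart in front of the work surface, level with it; the furniture and walls round the work are solid. World frame = base frame: x ahead of the robot, y to its left, z up, the work surface at z = 0. Lengths are in m, angles in rad, forces in N, time in s.
With the tool pointing down it reaches from about 0.35 to 0.85 m from the base axis. Payload 8.1 kg.
Tool frame: the origin (TCP) lies between the finger pads; the fingertips stand 14 mm ahead of it and the grasp point (between the pads) lies 5 mm behind it; z points along the fingers, y is the line along which they close (so a half turn about z gives the same grasp; the last joint's range is limited). The gripper opens to 93 mm and grips with 3 to 60 N. Pads are 15 mm wide; open, the fingers measure 128 mm over their backs; the gripper's body (75 mm by 188 mm) begins 65 mm behind the grasp point.
Start: joints at [-1.389, 0.13, 1.488, -0, 1.523, -0.085], TCP at [0.158, -0.579, 0.233] pointing down, gripper open.
Joint ranges: [-2.96, 2.96], [-0.89, 2.26], [0.02, 2.5], [-1.34, 4.48], [0, 2.73], [-2.66, 2.66]. Speed limits (rad/s): [2.39, 2.39, 2.79, 3.14, 3.14, 3.14].

INTERFACE

Orientations are given as a rotation vector (axis times angle).
In Python, from plant import robot gives the robot as it stands.
- The arm moves only by the tool arm_command, never from a script. Its argument "targets" is a list of rows, each an object of numbers: "x", "y", "z": the shift along the world's x, y, z in units of 500 mm (1.0 is 500 mm); "rx", "ry", "rz": the turn, a rotation vector about the world's x, y, z in units of 2 rad (1.0 is 2 rad); "claw": the closure in counts, from 0 (fully open) to 255 (shut). In form: [{"x": .., "y": .., "z": .., "rx": .., "ry": .., "rz": .., "claw": ..}, ...]. A call has 1 to 10 rows; each row is the pose to reach, as a shift and turn from the pose commanded when the call began; what a row does not reach only later rows make up. A row lasts 1/12 s, in which the tool goes at most 41.7 mm and 7.16 degrees, less where a joint would pass 70% of its speed; a pose out of reach is approached as far as the arm can. A call with a number of a shift or a turn outside -1 to 1 is refused whole. A call with a gripper value outside its range is refused whole. The fingers move at their own pace and stop on an object; "squeeze" is the grip in N (left out, the last holds). Time passes only in rows, so rows that repeat a pose let the fingers close. It gives the time, the measured TCP pose, the force, the opening and the grip force at its end, in the units of the state.
- robot.read_state(): the state, without advancing time (a new reading comes with each control period).
- robot.read_camera(name): name is "scene" or "top"; returns (picture, depth): 384x512x3 uint8, red, green, blue; 384x512 float32, m along the optical axis (not along the pixel's ray), 0 where there is no reading.
- robot.get_calibration(name): a dict with "intrinsics" (3x3 intrinsics, pixels), "origin" and "orientation" of the camera in the world. Camera axes: x right, y up, looking along -z (the intrinsics and any distortion apply to the point x, -y, -z); pixel columns grow to the right and rows downward; lengths in m; the calibration is good to about 2 mm. A picture is of the moment at which its call begins. get_calibration takes no time and is no camera call.
- robot.close_job(): hands the job in; it is judged then, once.
The state is a dict: "t": time; "q": joint angles; "dq": joint speeds; "joint_torque": joint torques, N m; "tool_pos": TCP position; "orientation": TCP orientation; "force": force on the tool from outside, world axes, zero at the start; "wrist_torque": the same for the moment, N m; "opening": finger opening in m; "gripper_force": force on a finger pad.
Only numpy, scipy, OpenCV 4.12 (cv2) and the standard library are available. Lean on these libraries where they do the work, as an engineer would, in place of code of your own. Each camera call takes 0.05 s, during which the arm holds its last target. There are 200 camera calls.

TASK

Open the flavour canister: lift the red flip tab on its filler cap until it stands upright, unscrew the cap counter-clockwise until it stops, then take the cap off and set it down the right way up in the middle of the white saucer. Set it down without dropping it, and do not disturb the bowl, the mug or the piping nozzles.

Things in the scene. Friction and masses are not known exactly. Their poses are not given: they have to be found in the camera images.
- canister: squat aluminium canister, fixed: 132 mm across at the foot, 124 mm up to 58 mm high; steel neck 84 mm across, 73 to 105 mm high. Origin: centre of underside, z up; -x points to where the closed tab lies. There two steel posts (5 mm thick, 18 mm apart, 36 to 43 mm from the axis) rise 19 mm above the rim; the closed tab lies between them and cannot turn the cap
- canister_mouth (a point): centre of the canister's mouth, on the cap's turning axis at the top of the neck, 105 mm above the table. Lugs hold the cap below the rim until it has turned 1.22 rad (70 deg) counter-clockwise seen from above, where it meets a stop
- cap: loose black cap, 68 mm across, about 200 g with tab. Origin: centre of its plug's underside, z up, 92 mm above the table when closed (axes then as the canister's). Plug 40 mm across, lugs to 56 mm, 13 mm deep; black disc 13 to 21 mm above the origin. 1.5 mm play upward; turned 1.22 rad, it lifts straight up and is clear after 15 mm. Stands stably on its plug
- cap_tab (a joint): red flip tab on the cap: 0 = flat along the cap's -x, 1.57 = upright over the middle of the cap (its stop). Hinge line = cap's y axis; light friction (0.02 N m) holds it where left. The cap can be turned and carried by the upright tab
- tab_hinge (a point): the tab's hinge: on the cap's axis, 28 mm above the cap's origin (120 mm above the table when closed)
- tab_grip (a point): middle of the red thumb block at the tab's free end, 60 mm from the hinge: 20 mm along the tab, 30 mm wide along the cap's y, 14 mm thick. Its two side faces, 30 mm apart, can be pinched from above, with free space beside and below; it pivots between the fingers as the tab is raised. The arm of the tab is 12 mm wide, 8 mm thick
- saucer: loose white saucer, 124 mm across the rim, 10 mm high, 350 g. Origin: centre of its underside; flat inner floor 4 mm above that, about 94 mm across
- small_bowl: small steel bowl with chocolate drops, 117 mm across, 45 mm high, bystander; origin under its centre
- mug: purple plastic mug, 82 mm across, 89 mm high, bystander; origin at the underside
- nozzle_1: small conical steel piping nozzle, 27 mm across, 36 mm high, bystander; origin under its centre
- nozzle_2: small conical steel piping nozzle, 24 mm across, 32 mm high, bystander; origin under its centre
- nozzle_3: small conical steel piping nozzle, 30 mm across, 40 mm high, bystander; origin under its centre
Mind the look-alikes: they are no part of the job. There is more than one size of the cap; the job needs the smaller.

How it is judged:
On the way, in this order (a step that is already met when the one before it is completed fails the run):
1. the tab is raised nearly upright while the cap still sits closed in the mouth (value of joint cap_tab above 1.2 rad and z of cap in the frame of canister below 0.099 m and horizontal distance between cap and canister below 0.006 m and angle between the x axis of cap and the x axis of canister, either way round below 0.5 rad), for 0.1 s.
2. the cap is unscrewed (turned 1.05 rad or more) while it still sits in the mouth (angle between the x axis of cap and the x axis of canister, either way round above 1.05 rad and z of cap in the frame of canister below 0.099 m and horizontal distance between cap and canister below 0.006 m), for 0.1 s.
At the end, for the whole second after the job is handed in: The cap stands at rest on the floor of the saucer, right way up (within 0.15 rad), its centre within 35 mm of the saucer's centre, and the saucer lies flat on the table. The tab may be upright or folded (horizontal distance between cap and saucer below 0.035 m and z of cap in the frame of saucer between 0.001 and 0.008 m and angle between each of cap, saucer's own z axis and vertical below 0.15 rad and height (world z) of saucer below 0.006 m and linear speed of each of cap, saucer below 0.02 m/s); the robot touches nothing.
It fails at once if the cap is dropped (falls freely from more than about 2 cm) (linear speed of cap above 0.6 m/s and contact force between the fingers and cap below 0.05 N).
It fails at once if the bowl, the mug or a nozzle is pushed more than 2 cm (distance of any of small_bowl, mug, nozzle_1, nozzle_2, nozzle_3 from where it was at the start of the episode above 0.02 m).
It also fails if it takes over 50 s, if anything falls off the work surface, if the arm or the gripper's body presses on something with over 40 N, if the wrist force passes 120 N, or if a joint passes its speed limit or range.

## Working session

There is one attempt and no reset: what is moved stays moved. The work goes in short steps, Python scripts to look and compute and a tool call to move; the robot and the scene stay as the last step left them, time stands still between calls to the robot, and variables do not carry over. Pictures are saved under pics/ and viewed, at most 10 in all, crops included, and the job is handed in when it is done.

Besides the shell and the picture viewer there is one more tool, called after "Request:" in YAML: its name, and indented under it one key for each argument. arm_command: Moves the arm, as the interface text tells. Shifts and turns lie within -1 to 1; 1 stands for 500 mm of shift or 2 rad of turn. Its arguments: {"type":"object","properties":{"targets":{"type":"array","items":{"type":"object","properties":{"x":{"type":"number","minimum":-1,"maximum":1},"y":{"type":"number","minimum":-1,"maximum":1},"z":{"type":"number","minimum":-1,"maximum":1},"rx":{"type":"number","minimum":-1,"maximum":1},"ry":{"type":"number","minimum":-1,"maximum":1},"rz":{"type":"number","minimum":-1,"maximum":1},"claw":{"type":"number"}}}},"squeeze":{"type":"number"}},"required":["targets"]}

```bash
ls; mkdir -p pics
cat > h.py <<'E'
import numpy as np, cv2
from plant import robot
def ray(c,u,v):
    K=np.array(c["intrinsics"]);d=np.linalg.inv(K)@[u,v,1];d=np.array([d[0],-d[1],-d[2]])
    R=np.array(c["orientation"]);
    if R.shape!=(3,3): R=cv2.Rodrigues(R.reshape(3))[0]
    return np.array(c["origin"]),R@d
def at(c,u,v,z):
    o,d=ray(c,u,v);return o+d*(z-o[2])/d[2]
def cloud(c,D):
    v,u=np.mgrid[:D.shape[0],:D.shape[1]];K=np.array(c["intrinsics"])
    R=np.array(c["orientation"]);
    if R.shape!=(3,3): R=cv2.Rodrigues(R.reshape(3))[0]
    d=np.linalg.inv(K)@np.stack([u.ravel(),v.ravel(),np.ones(u.size)])
    p=R@(d*np.array([[1],[-1],[-1]])*D.ravel())+np.array(c["origin"])[:,None]
    P=p.T.reshape(*D.shape,3);P[D==0]=np.nan;return P
E
python3 - <<'E'
from h import *
ims=[]
for n in("top","scene"):
    p,d=robot.read_camera(n);c=robot.get_calibration(n);print(n,c,(d>0).mean())
    np.savez(f"{n}0.npz",p=p,d=d)
    cv2.imwrite(f"pics/{n}0.png",p[...,::-1])
s=robot.read_state();print(s)
E
```

```text
pics
top {'intrinsics': array([[391.33843829,   0.        , 259.3116152 ],
       [  0.        , 391.33843829, 193.38533195],
       [  0.        ,   0.        ,   1.        ]]), 'origin': array([0.46898808, 0.10664164, 0.96977552]), 'orientation': array([ 0.08615913, -0.11117126, -1.54235495])} 0.9958394368489584
scene {'intrinsics': array([[463.2940131 ,   0.        , 260.9525089 ],
       [  0.        , 463.2940131 , 196.64194928],
       [  0.        ,   0.        ,   1.        ]]), 'origin': array([0.03416193, 0.65947048, 1.01849768]), 'orientation': array([ 0.34347596, -0.84658526, -2.26658713])} 0.9959920247395834
{'t': 0.1, 'q': array([-1.38940015e+00,  1.31116955e-01,  1.48915705e+00, -3.64625833e-06,
        1.52297245e+00, -8.54057821e-02]), 'dq': array([ 2.24528120e-04, -9.60741530e-04, -1.78008311e-03, -9.36737604e-05,
       -1.03937320e-03,  5.76390327e-04]), 'joint_torque': array([ 3.30855699e-03, -5.61339676e+01, -4.93096232e+01,  7.73327169e-02,
        2.91057135e-02, -6.23311689e-05]), 'tool_pos': array([ 0.15811911, -0.57829487,  0.23168093]), 'orientation': array([-3.11204338e+00, -4.17630221e-01,  1.30279248e-04]), 'force': array([-0.37371414, -0.69548752, -0.11635254]), 'wrist_torque': array([-0.02913287,  0.00911463, -0.0222134 ]), 'gripper_force': 0.0, 'opening': 0.09255289310403202}
```

View pics/top0.png

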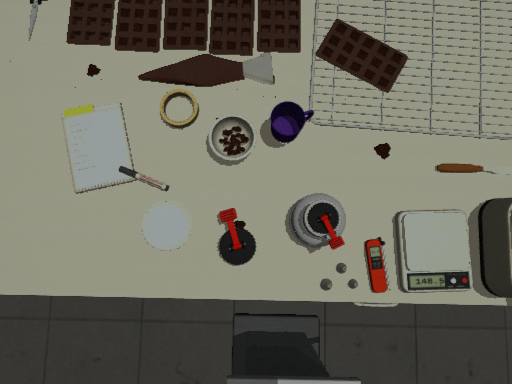

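View pics/scene0.png

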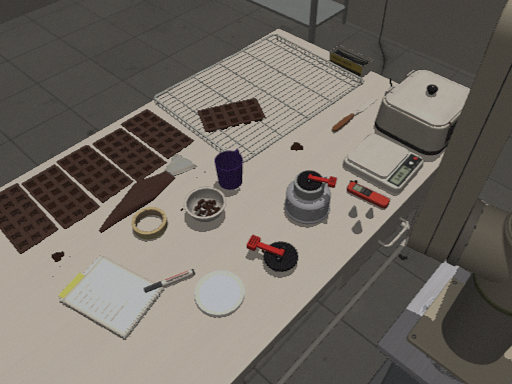

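The top view shows the canister at about (320,218) with its red tab pointing lower right to (337,242). The nozzles are at (326,284), (342,267) and (353,284), the saucer at (166,226), the bowl at (232,139) and the mug at (288,122). The larger look-alike cap lies at (237,245). The scene view confirms this: the canister is at (308,195) with its cap at (310,182), and the saucer is at (220,293).

Run:
```python
from h import *
for n in("top","scene"):
    f=np.load(f"{n}0.npz");p,d=f["p"],f["d"];c=robot.get_calibration(n);P=cloud(c,d)
    hsv=cv2.cvtColor(p,cv2.COLOR_RGB2HSV)
    red=((hsv[...,0]<8)|(hsv[...,0]>172))&(hsv[...,1]>170)&(hsv[...,2]>90)
    k,l,st,ce=cv2.connectedComponentsWithStats(red.astype(np.uint8))
    for i in range(1,k):
        if st[i,4]<40: continue
        q=P[l==i];m=q.mean(0);w,V=np.linalg.eigh(np.cov(q[:,:2].T))
        print(n,"red",ce[i].round(1),st[i,4],m.round(4),V[:,1].round(3),"z",np.percentile(q[:,2],[5,50,95]).round(4))
    # black disc: dark pixels at height 0.10..0.125, per P
    dark=(p.max(2)<45)&(P[...,2]>.1)&(P[...,2]<.125)
    k,l,st,ce=cv2.connectedComponentsWithStats(dark.astype(np.uint8))
    for i in range(1,k):
        if st[i,4]>40: print(n,"disc",ce[i].round(1),st[i],np.nanmean(P[l==i],0).round(4))
    # saucer
    w=(hsv[...,1]<30)&(hsv[...,2]>170)&(P[...,2]<.03)
    k,l,st,ce=cv2.connectedComponentsWithStats(w.astype(np.uint8))
    for i in range(1,k):
        if 800<st[i,4]<6000: print(n,"white",ce[i].round(1),st[i],np.nanmean(P[l==i],0).round(4),at(c,*ce[i],.008).round(4))
f=np.load("top0.npz");c=robot.get_calibration("top");P=cloud(c,f["d"])
for u,v in[(326,284),(342,267),(353,284),(376,265),(288,122),(232,120),(237,245),(228,216),(430,250),(490,250)]: print(u,v,P[v,u].round(3), f["p"][v,u])
x=P[195:250,285:350]
for z0,z1 in((.098,.108),(.108,.116),(.05,.075)):
    m=(x[...,2]>z0)&(x[...,2]<z1);q=x[m][:,:2].astype(np.float32);print(z0,len(q),cv2.minEnclosingCircle(q))
cv2.imwrite("pics/crop0.png",cv2.resize(f["p"][190:300,270:400,::-1],None,fx=6,fy=5,interpolation=cv2.INTER_CUBIC)[:, :780])
```

```text
top red [231.3 226.6] 318 [nan nan nan] [nan nan] z [nan nan nan]
top red [331.5 232.8] 227 [ 0.4951 -0.0634  0.1242] [-0.902 -0.432] z [0.1206 0.1242 0.1276]
top red [376.7 270.1] 463 [nan nan nan] [nan nan] z [nan nan nan]
top disc [321.9 216.6] [308 203  31  30 599] [ 0.5302 -0.0445  0.1124]
scene red [323.3 179.1] 125 [ 0.4921 -0.063   0.1253] [-0.924 -0.383] z [0.1211 0.1252 0.1292]
scene red [371.4 195.7] 237 [ 0.4059 -0.1918  0.0172] [-0.986 -0.165] z [0.0136 0.0172 0.0206]
scene red [263.8 245.7] 243 [0.5021 0.1582 0.0427] [-0.937 -0.349] z [0.0382 0.0427 0.0477]
scene disc [308.1 180.9] [297 171  25  20 297] [ 0.524  -0.0404  0.1131]
scene white [111.  294.4] [  65  255   95   80 3858] [0.6939 0.5009 0.012 ] [0.6954 0.5009 0.008 ]
scene white [219.2 291.4] [ 194  270   54   44 1744] [0.5079 0.3136 0.0053] [0.5062 0.315  0.008 ]
326 284 [ 0.378 -0.069  0.033] [63 61 55]
342 267 [ 0.418 -0.108  0.029] [63 63 55]
353 284 [ 0.378 -0.135  0.024] [61 60 54]
376 265 [ 0.424 -0.193  0.016] [33 34 31]
288 122 [0.776 0.024 0.006] [50 28 87]
232 120 [0.772 0.166 0.022] [71 69 62]
237 245 [0.463 0.143 0.044] [156  13   1]
228 216 [0.531 0.166 0.045] [147  23  11]
430 250 [ 0.463 -0.318  0.033] [150 158 145]
490 250 [ 0.466 -0.452  0.05 ] [45 44 37]
0.098 334 ((0.5277208089828491, -0.047705162316560745), 0.042235005646944046)
0.108 606 ((0.5134038925170898, -0.04495920613408089), 0.04998764768242836)
0.05 956 ((0.5278773307800293, -0.047648679465055466), 0.06210893765091896)
```

View pics/crop0.png

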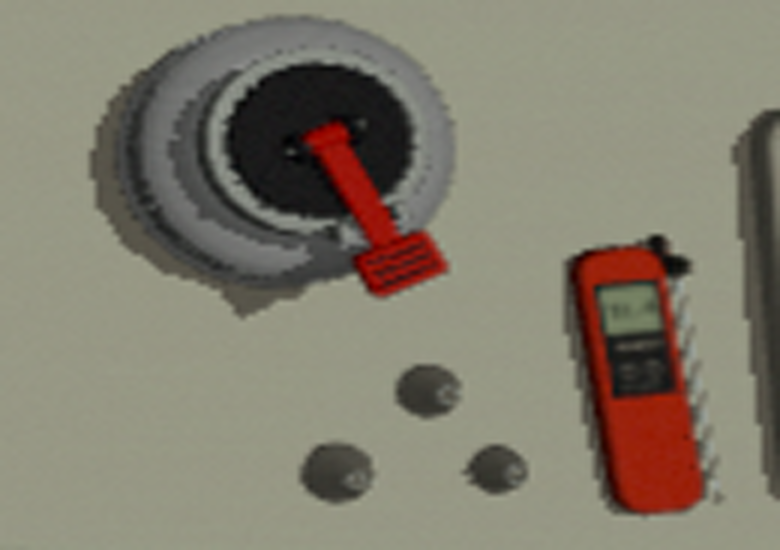

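The crop shows the closed tab's thumb block at crop (402,264), which is image (337,243). The two posts are just inside it at the rim, and the nozzles are well below.

Run:
```python
from h import *
c=robot.get_calibration("top");f=np.load("top0.npz");p=f["p"];P=cloud(c,f["d"])
b=at(c,336.8,242.6,.127);a=np.array([.5277,-.0477]);d=b[:2]-a;print("block",b.round(4),np.hypot(*d),np.degrees(np.arctan2(*-d[::-1])))
red=(p[...,0]>90)&(p[...,1]<60);red[:,:310]=0;red[:,350:]=0
blk=P[red&(np.hypot(P[...,0]-a[0],P[...,1]-a[1])>.052)];r=cv2.minAreaRect(blk[:,:2].astype(np.float32));print(r,blk.mean(0))
q=P[red&(P[...,2]>.1)][:,:2]-a;arm=q[(np.hypot(*q.T)<.048)&(np.hypot(*q.T)>.015)];print("arm ang",np.degrees(np.arctan2(*-arm.mean(0)[::-1])))
roi=np.zeros(p.shape[:2],bool);roi[192:260,132:200]=1
m=(roi&(p.min(2)>np.median(p[200:205,205:212].min(1))+8)).astype(np.uint8)
cs=max(cv2.findContours(m,0,2)[0],key=cv2.contourArea);e=cv2.fitEllipse(cs);print(e,at(c,*e[0],.008).round(4))
x=P[192:260,132:200];h=(x[...,2]>.006);print(cv2.minEnclosingCircle(x[h][:,:2].astype(np.float32)))
fs=np.load("scene0.npz");cs_=robot.get_calibration("scene");Q=cloud(cs_,fs["d"])[170:225,280:335]
for z0,z1 in((.098,.108),(.05,.06)):
    k=(Q[...,2]>z0)&(Q[...,2]<z1);print("scene",cv2.minEnclosingCircle(Q[k][:,:2].astype(np.float32)))
```

```text
block [ 0.4742 -0.0743  0.127 ] 0.05976613759458597 26.432210985753095
((0.47376886010169983, -0.07370994985103607), (0.016115566715598106, 0.0275074765086174), 24.911611557006836) [ 0.47363241 -0.0734929   0.1260196 ]
arm ang 26.114677726295298Traceback (most recent call last):
  File "<stdin>", line 9, in <module>
ValueError: max() iterable argument is empty
```

Request:
arm_command:
  targets:
    - {"z": 0.1,"claw": 60}
    - {"z": 0.14,"claw": 60}

```text
schema error: expected keys x, y, z, rx, ry, rz, claw
```

Request:
arm_command:
  targets:
    - {"x": 0.04,"y": 0.06,"z": 0.05,"rx": 0,"ry": 0,"rz": 0.02,"claw": 80}
    - {"x": 0.08,"y": 0.13,"z": 0.06,"rx": 0,"ry": 0,"rz": 0.03,"claw": 80}
    - {"x": 0.12,"y": 0.19,"z": 0.06,"rx": 0,"ry": 0,"rz": 0.04,"claw": 80}
    - {"x": 0.16,"y": 0.26,"z": 0.06,"rx": 0,"ry": 0,"rz": 0.05,"claw": 80}
    - {"x": 0.2,"y": 0.32,"z": 0.06,"rx": 0,"ry": 0,"rz": 0.06,"claw": 80}
    - {"x": 0.24,"y": 0.38,"z": 0.06,"rx": 0,"ry": 0,"rz": 0.07,"claw": 80}
    - {"x": 0.28,"y": 0.45,"z": 0.06,"rx": 0,"ry": 0,"rz": 0.08,"claw": 80}
    - {"x": 0.32,"y": 0.51,"z": 0.06,"rx": 0,"ry": 0,"rz": 0.093,"claw": 80}
    - {"x": 0.36,"y": 0.58,"z": 0.06,"rx": 0,"ry": 0,"rz": 0.093,"claw": 80}
    - {"x": 0.4,"y": 0.64,"z": 0.06,"rx": 0,"ry": 0,"rz": 0.093,"claw": 80}
  squeeze: 10

```text
t: 0.93
tool_pos: [0.3586, -0.2566, 0.2624]
orientation: [-3.061, -0.705, 0.0]
force: [0.6, -0.5, 0.2]
opening: 0.064
gripper_force: 0.0
```

```bash
cat > st.py <<'E'
from h import *
s=robot.read_state();R=cv2.Rodrigues(s["orientation"])[0]
print(s["t"],"tcp",s["tool_pos"].round(4),"yaw",np.degrees(np.arctan2(R[1,0],R[0,0])).round(2),"zt",R[:,2].round(4),"F",s["force"].round(2),"T",s["wrist_torque"].round(2),"op",round(s["opening"],4),"g",round(s["gripper_force"],1),"q",s["q"].round(2))
E
python3 st.py
python3 - <<'E'
from h import *
f=np.load("top0.npz");p=f["p"];c=robot.get_calibration("top");print(p[226,[110,125,135,141,145,150,166,185,191,195,205]].tolist())
f=np.load("scene0.npz");p=f["p"];P=cloud(robot.get_calibration("scene"),f["d"])
for z in(.006,):
  x=P[262:322,186:252];h=(x[...,2]>z)&(x[...,2]<.02);print(cv2.minEnclosingCircle(x[h][:,:2].astype(np.float32)))
t=np.load("top0.npz");hs=cv2.cvtColor(t["p"],cv2.COLOR_RGB2HSV)[192:260,132:205]
m=(hs[...,1]<25).astype(np.uint8);k=max(cv2.findContours(m,0,2)[0],key=cv2.contourArea);e=cv2.fitEllipse(k+np.array([132,192],np.int32));print(e,at(c,*e[0],.008))
E
```

```text
0.9333 tcp [ 0.3586 -0.2566  0.2624] yaw 25.95 zt [-2.e-04  4.e-04 -1.e+00] F [ 0.59 -0.46  0.18] T [-0.01 -0.09 -0.01] op 0.064 g 0.0 q [-0.74 -0.32  1.86  0.    1.61  0.38]
[[150, 152, 133], [151, 154, 134], [151, 152, 134], [151, 152, 138], [150, 157, 150], [151, 158, 157], [151, 158, 158], [150, 158, 158], [151, 158, 138], [151, 152, 134], [151, 152, 133]]
((0.525995671749115, 0.322509765625), 0.08195344358682632)
((165.42478942871094, 226.07504272460938), (47.37004089355469, 49.44412612915039), 154.23387145996094) [0.50442385 0.3199386  0.008     ]
```

Request:
arm_command:
  targets:
    - {"x": 0.046,"y": 0.074,"z": 0,"rx": 0,"ry": 0,"rz": 0,"claw": 80}
    - {"x": 0.092,"y": 0.148,"z": 0,"rx": 0,"ry": 0,"rz": 0,"claw": 80}
    - {"x": 0.138,"y": 0.222,"z": 0,"rx": 0,"ry": 0,"rz": 0,"claw": 80}
    - {"x": 0.18,"y": 0.29,"z": -0.02,"rx": 0,"ry": 0,"rz": 0,"claw": 80}
    - {"x": 0.215,"y": 0.34,"z": -0.05,"rx": 0,"ry": 0,"rz": 0,"claw": 80}
    - {"x": 0.23,"y": 0.37,"z": -0.1,"rx": 0,"ry": 0,"rz": 0,"claw": 80}
    - {"x": 0.23,"y": 0.37,"z": -0.15,"rx": 0,"ry": 0,"rz": 0,"claw": 80}
    - {"x": 0.23,"y": 0.37,"z": -0.15,"rx": 0,"ry": 0,"rz": 0,"claw": 80}
    - {"x": 0.23,"y": 0.37,"z": -0.15,"rx": 0,"ry": 0,"rz": 0,"claw": 80}

```text
t: 1.68
tool_pos: [0.4718, -0.0733, 0.1862]
orientation: [-3.059, -0.706, 0.006]
force: [-0.3, -0.3, 1.1]
opening: 0.0635
gripper_force: 0.0
```

```bash
python3 st.py
python3 - <<'E'
from h import *
a=[];
for n in("top","scene"):
    p,d=robot.read_camera(n);np.savez(f"{n}1.npz",p=p,d=d);a.append(p)
q=[cv2.resize(a[0][180:270,280:380],None,fx=4,fy=4),cv2.resize(a[1][120:210,270:370],None,fx=4,fy=4)]
cv2.imwrite("pics/c1.png",np.hstack(q)[...,::-1])
E
```

```text
1.6833 tcp [ 0.4718 -0.0733  0.1862] yaw 25.98 zt [-4.2e-03  9.0e-04 -1.0e+00] F [-0.32 -0.33  1.13] T [-0.06  0.   -0.01] op 0.0635 g 0.0 q [-0.26 -0.18  1.88 -0.    1.45  0.86]
```

View pics/c1.png

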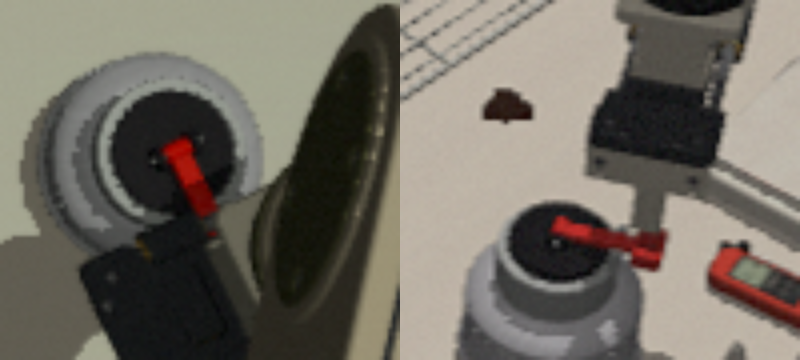

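The left half (top camera) shows the gripper over the thumb block, and the tab is still in place at (190,180). In the right half (scene camera), a finger stands just above the block at (650,245), with the gripper body clear of everything. Next I'll descend and pinch.

Request:
arm_command:
  targets:
    - {"x": 0.002,"y": 0,"z": -0.04,"rx": 0,"ry": 0,"rz": 0,"claw": 80}
    - {"x": 0.002,"y": 0,"z": -0.09,"rx": 0,"ry": 0,"rz": 0,"claw": 80}
    - {"x": 0.002,"y": 0,"z": -0.13,"rx": 0,"ry": 0,"rz": 0,"claw": 80}
    - {"x": 0.002,"y": 0,"z": -0.146,"rx": 0,"ry": 0,"rz": 0,"claw": 80}
    - {"x": 0.002,"y": 0,"z": -0.146,"rx": 0,"ry": 0,"rz": 0,"claw": 120}
    - {"x": 0.002,"y": 0,"z": -0.146,"rx": 0,"ry": 0,"rz": 0,"claw": 150}
    - {"x": 0.002,"y": 0,"z": -0.146,"rx": 0,"ry": 0,"rz": 0,"claw": 165}
    - {"x": 0.002,"y": 0,"z": -0.146,"rx": 0,"ry": 0,"rz": 0,"claw": 200}
    - {"x": 0.002,"y": 0,"z": -0.146,"rx": 0,"ry": 0,"rz": 0,"claw": 200}
    - {"x": 0.002,"y": 0,"z": -0.146,"rx": 0,"ry": 0,"rz": 0,"claw": 200}
  squeeze: 8

```text
t: 2.62
tool_pos: [0.4748, -0.0739, 0.1156]
orientation: [3.061, 0.705, 0.002]
force: [0.4, 0.3, 2.6]
opening: 0.0298
gripper_force: 8.0
```

```bash
python3 st.py
```

```text
2.6167 tcp [ 0.4748 -0.0739  0.1156] yaw 25.95 zt [ 1.6e-03 -4.0e-04 -1.0e+00] F [0.42 0.31 2.55] T [ 0.02 -0.08 -0.  ] op 0.0298 g 8.0 q [-0.26 -0.11  1.95 -0.    1.3   0.86]
```

Request:
arm_command:
  targets:
    - {"x": 0.0016,"y": 0.0008,"z": 0.021,"rx": 0,"ry": 0,"rz": 0,"claw": 200}
    - {"x": 0.0065,"y": 0.0032,"z": 0.041,"rx": 0,"ry": 0,"rz": 0,"claw": 200}
    - {"x": 0.0144,"y": 0.0071,"z": 0.06,"rx": 0,"ry": 0,"rz": 0,"claw": 200}
    - {"x": 0.0252,"y": 0.0124,"z": 0.077,"rx": 0,"ry": 0,"rz": 0,"claw": 200}
    - {"x": 0.0384,"y": 0.019,"z": 0.092,"rx": 0,"ry": 0,"rz": 0,"claw": 200}

```text
t: 3.03
tool_pos: [0.4943, -0.0641, 0.1623]
orientation: [3.061, 0.705, 0.002]
force: [-0.0, -0.6, -1.6]
opening: 0.0301
gripper_force: 8.0
```

```bash
python3 st.py
```

```text
3.0333 tcp [ 0.4943 -0.0641  0.1623] yaw 25.94 zt [ 1.1e-03 -3.0e-04 -1.0e+00] F [-0.02 -0.59 -1.63] T [-0.07  0.16  0.03] op 0.0301 g 8.0 q [-0.23 -0.1   1.85 -0.    1.39  0.89]
```

Request:
arm_command:
  targets:
    - {"x": 0.0154,"y": 0.0076,"z": 0.012,"rx": 0,"ry": 0,"rz": 0,"claw": 200}
    - {"x": 0.0324,"y": 0.016,"z": 0.0208,"rx": 0,"ry": 0,"rz": 0,"claw": 200}
    - {"x": 0.0506,"y": 0.0249,"z": 0.0262,"rx": 0,"ry": 0,"rz": 0,"claw": 200}
    - {"x": 0.0617,"y": 0.0304,"z": 0.0277,"rx": 0,"ry": 0,"rz": 0,"claw": 200}
    - {"x": 0.0617,"y": 0.0304,"z": 0.0277,"rx": 0,"ry": 0,"rz": 0,"claw": 200}
    - {"x": 0.0617,"y": 0.0304,"z": 0.0277,"rx": 0,"ry": 0,"rz": 0,"claw": 200}

```text
t: 3.53
tool_pos: [0.5253, -0.0489, 0.1752]
orientation: [3.061, 0.706, 0.003]
force: [2.5, -0.4, 3.9]
opening: 0.03
gripper_force: 8.0
```

```bash
python3 st.py
python3 - <<'E'
from h import *
p,d=robot.read_camera("scene");np.savez("scene2.npz",p=p,d=d)
cv2.imwrite("pics/c2.png",cv2.resize(p[110:220,260:370],None,fx=5,fy=5)[...,::-1])
E
```

```text
3.5333 tcp [ 0.5253 -0.0489  0.1752] yaw 25.98 zt [ 1.9e-03 -3.0e-04 -1.0e+00] F [ 2.46 -0.4   3.9 ] T [-0.07 -0.29  0.03] op 0.03 g 8.0 q [-0.19 -0.03  1.76  0.    1.41  0.93]
```

View pics/c2.png

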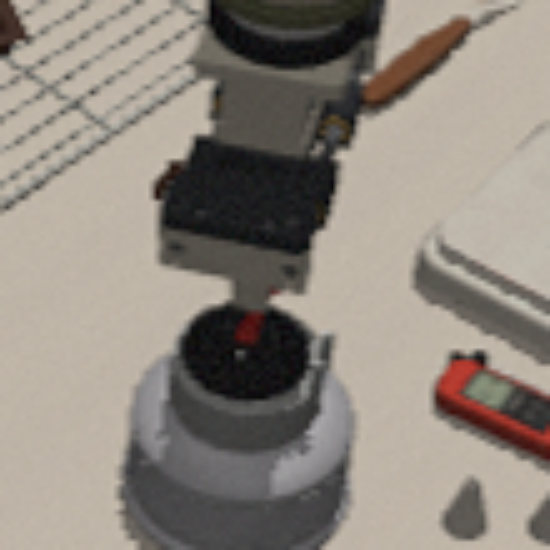

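The scene crop shows the tab standing upright in the fingers at (250,325), the cap still seated, and the posts clear at (320,355). Now I'll unscrew it.

Request:
arm_command:
  targets:
    - {"x": 0,"y": 0,"z": 0,"rx": 0,"ry": 0,"rz": 0,"claw": 220}
    - {"x": 0,"y": 0,"z": 0,"rx": 0,"ry": 0,"rz": 0.03,"claw": 220}
    - {"x": 0,"y": 0,"z": 0,"rx": 0,"ry": 0,"rz": 0.07,"claw": 220}
    - {"x": 0.001,"y": -0.001,"z": 0,"rx": 0,"ry": 0,"rz": 0.11,"claw": 220}
    - {"x": 0.001,"y": -0.001,"z": 0,"rx": 0,"ry": 0,"rz": 0.15,"claw": 220}
  squeeze: 25

```text
t: 4.0
tool_pos: [0.525, -0.05, 0.1752]
orientation: [2.919, 1.159, 0.002]
force: [1.2, 0.1, 4.8]
opening: 0.0297
gripper_force: 25.0
```

```bash
python3 st.py
```

```text
4.0 tcp [ 0.525  -0.05    0.1752] yaw 43.32 zt [ 1.3e-03 -3.0e-04 -1.0e+00] F [1.15 0.14 4.75] T [-0.15 -0.2  -0.14] op 0.0297 g 25.0 q [-0.19 -0.03  1.76 -0.    1.41  0.62]
```

Request:
arm_command:
  targets:
    - {"x": 0.001,"y": 0,"z": 0,"rx": 0,"ry": 0,"rz": 0.05,"claw": 220}
    - {"x": 0.001,"y": -0.001,"z": 0,"rx": 0,"ry": 0,"rz": 0.1,"claw": 220}
    - {"x": 0.002,"y": -0.001,"z": 0,"rx": 0,"ry": 0,"rz": 0.15,"claw": 220}
    - {"x": 0.002,"y": -0.002,"z": 0,"rx": 0,"ry": 0,"rz": 0.2,"claw": 220}
    - {"x": 0.003,"y": -0.002,"z": 0,"rx": 0,"ry": 0,"rz": 0.25,"claw": 220}
    - {"x": 0.003,"y": -0.002,"z": 0,"rx": 0,"ry": 0,"rz": 0.3,"claw": 220}
    - {"x": 0.004,"y": -0.002,"z": 0,"rx": 0,"ry": 0,"rz": 0.35,"claw": 220}
    - {"x": 0.004,"y": -0.002,"z": 0,"rx": 0,"ry": 0,"rz": 0.4,"claw": 220}
    - {"x": 0.004,"y": -0.002,"z": 0,"rx": 0,"ry": 0,"rz": 0.43,"claw": 220}
    - {"x": 0.004,"y": -0.002,"z": 0,"rx": 0,"ry": 0,"rz": 0.43,"claw": 220}

```text
t: 4.83
tool_pos: [0.527, -0.0509, 0.1752]
orientation: [2.171, 2.269, 0.001]
force: [0.9, -0.3, 5.8]
opening: 0.0296
gripper_force: 25.0
```

```bash
python3 st.py
```

```text
4.8333 tcp [ 0.527  -0.0509  0.1752] yaw 92.54 zt [ 1.4e-03 -3.0e-04 -1.0e+00] F [ 0.91 -0.33  5.77] T [-0.1  -0.24  0.07] op 0.0296 g 25.0 q [-0.19 -0.03  1.76 -0.    1.41 -0.24]
```

Request:
arm_command:
  targets:
    - {"x": 0,"y": 0,"z": 0,"rx": 0,"ry": 0,"rz": 0.02,"claw": 220}
    - {"x": 0,"y": 0,"z": 0,"rx": 0,"ry": 0,"rz": 0.035,"claw": 220}
    - {"x": 0,"y": 0,"z": 0,"rx": 0,"ry": 0,"rz": 0.045,"claw": 220}
    - {"x": 0,"y": 0,"z": 0,"rx": 0,"ry": 0,"rz": 0.045,"claw": 220}
    - {"x": 0,"y": 0,"z": 0,"rx": 0,"ry": 0,"rz": 0.045,"claw": 220}

```text
t: 5.25
tool_pos: [0.5272, -0.051, 0.1752]
orientation: [2.073, 2.359, 0.001]
force: [1.1, -1.5, 5.7]
opening: 0.0301
gripper_force: 25.0
```

```bash
python3 st.py
```

```text
5.25 tcp [ 0.5272 -0.051   0.1752] yaw 97.39 zt [ 1.6e-03 -5.0e-04 -1.0e+00] F [ 1.13 -1.47  5.72] T [-0.3  -0.34 -0.21] op 0.0301 g 25.0 q [-0.19 -0.03  1.76 -0.    1.41 -0.32]
```

Request:
arm_command:
  targets:
    - {"x": 0,"y": 0,"z": 0.004,"rx": 0,"ry": 0,"rz": -0.003,"claw": 220}
    - {"x": 0,"y": 0,"z": 0.01,"rx": 0,"ry": 0,"rz": -0.003,"claw": 220}
    - {"x": 0,"y": 0,"z": 0.02,"rx": 0,"ry": 0,"rz": -0.003,"claw": 220}
    - {"x": 0,"y": 0,"z": 0.02,"rx": 0,"ry": 0,"rz": -0.003,"claw": 220}

```text
t: 5.58
tool_pos: [0.5259, -0.0506, 0.1845]
orientation: [-2.077, -2.355, 0.002]
force: [-3.2, -1.2, -1.7]
opening: 0.0297
gripper_force: 25.0
```

```bash
python3 st.py
```

```text
5.5833 tcp [ 0.5259 -0.0506  0.1845] yaw 97.17 zt [-2.e-03  1.e-04 -1.e+00] F [-3.21 -1.25 -1.68] T [-0.26  0.52 -0.05] op 0.0297 g 25.0 q [-0.19 -0.03  1.75 -0.    1.43 -0.32]
```

Request:
arm_command:
  targets:
    - {"x": 0,"y": 0,"z": 0.015,"rx": 0,"ry": 0,"rz": 0,"claw": 220}
    - {"x": 0,"y": 0,"z": 0.03,"rx": 0,"ry": 0,"rz": 0,"claw": 220}
    - {"x": 0,"y": 0,"z": 0.05,"rx": 0,"ry": 0,"rz": 0,"claw": 220}
    - {"x": 0,"y": 0,"z": 0.08,"rx": 0,"ry": 0,"rz": 0,"claw": 220}
    - {"x": 0,"y": 0,"z": 0.1,"rx": 0,"ry": 0,"rz": 0,"claw": 220}
    - {"x": 0,"y": 0,"z": 0.1,"rx": 0,"ry": 0,"rz": 0,"claw": 220}

```text
t: 6.08
tool_pos: [0.5285, -0.0508, 0.2384]
orientation: [2.074, 2.353, 0.005]
force: [0.2, 0.2, -0.7]
opening: 0.0298
gripper_force: 25.0
```

```bash
python3 st.py
python3 - <<'E'
from h import *
p,d=robot.read_camera("scene");np.savez("scene3.npz",p=p,d=d)
cv2.imwrite("pics/c3.png",cv2.resize(p[90:230,240:380],None,fx=4,fy=4)[...,::-1])
E
```

```text
6.0833 tcp [ 0.5285 -0.0508  0.2384] yaw 97.23 zt [ 0.0056 -0.001  -1.    ] F [ 0.24  0.25 -0.74] T [-0.04 -0.08 -0.07] op 0.0298 g 25.0 q [-0.19 -0.06  1.68  0.    1.52 -0.32]
```

View pics/c3.png

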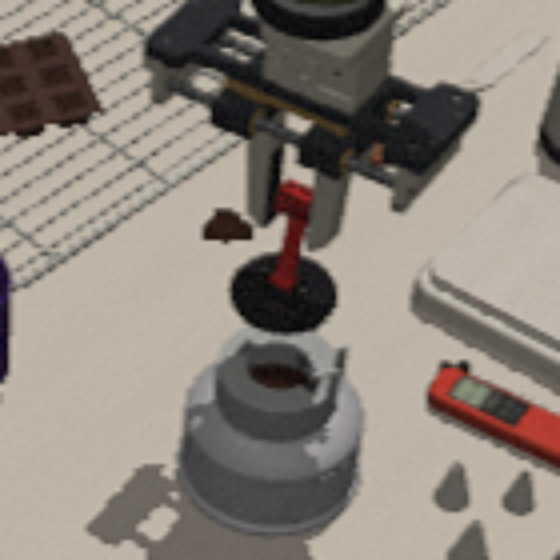

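The crop shows the cap out of the mouth, hanging about level at (283,290) under the upright tab in the fingers. The neck is open at (280,375) and the nozzles are untouched. Now I'll carry it to the saucer.

Request:
arm_command:
  targets:
    - {"x": 0,"y": 0.01,"z": 0,"rx": 0,"ry": 0,"rz": 0,"claw": 220}
    - {"x": -0.003,"y": 0.04,"z": 0,"rx": 0,"ry": 0,"rz": 0,"claw": 220}
    - {"x": -0.005,"y": 0.09,"z": 0,"rx": 0,"ry": 0,"rz": 0,"claw": 220}
    - {"x": -0.01,"y": 0.14,"z": 0,"rx": 0,"ry": 0,"rz": 0,"claw": 220}
    - {"x": -0.012,"y": 0.19,"z": 0,"rx": 0,"ry": 0,"rz": 0,"claw": 220}
    - {"x": -0.015,"y": 0.24,"z": 0,"rx": 0,"ry": 0,"rz": 0,"claw": 220}
    - {"x": -0.018,"y": 0.29,"z": 0,"rx": 0,"ry": 0,"rz": 0,"claw": 220}
    - {"x": -0.02,"y": 0.34,"z": 0,"rx": 0,"ry": 0,"rz": 0,"claw": 220}
    - {"x": -0.023,"y": 0.39,"z": 0,"rx": 0,"ry": 0,"rz": 0,"claw": 220}
    - {"x": -0.026,"y": 0.44,"z": 0,"rx": 0,"ry": 0,"rz": 0,"claw": 220}

```text
t: 6.97
tool_pos: [0.5128, 0.1709, 0.2333]
orientation: [-2.076, -2.356, 0.002]
force: [-0.1, 0.9, -1.3]
opening: 0.0298
gripper_force: 25.0
```

Request:
arm_command:
  targets:
    - {"x": -0.003,"y": 0.05,"z": 0,"rx": 0,"ry": 0,"rz": 0,"claw": 220}
    - {"x": -0.006,"y": 0.1,"z": 0,"rx": 0,"ry": 0,"rz": 0,"claw": 220}
    - {"x": -0.01,"y": 0.15,"z": 0,"rx": 0,"ry": 0,"rz": 0,"claw": 220}
    - {"x": -0.013,"y": 0.2,"z": 0,"rx": 0,"ry": 0,"rz": 0,"claw": 220}
    - {"x": -0.015,"y": 0.25,"z": 0,"rx": 0,"ry": 0,"rz": 0,"claw": 220}
    - {"x": -0.017,"y": 0.28,"z": 0,"rx": 0,"ry": 0,"rz": 0,"claw": 220}
    - {"x": -0.018,"y": 0.298,"z": 0,"rx": 0,"ry": 0,"rz": 0,"claw": 220}
    - {"x": -0.018,"y": 0.298,"z": -0.04,"rx": 0,"ry": 0,"rz": 0,"claw": 220}
    - {"x": -0.018,"y": 0.298,"z": -0.08,"rx": 0,"ry": 0,"rz": 0,"claw": 220}
    - {"x": -0.018,"y": 0.298,"z": -0.08,"rx": 0,"ry": 0,"rz": 0,"claw": 220}

```text
t: 7.8
tool_pos: [0.5025, 0.3169, 0.1893]
orientation: [-2.076, -2.355, 0.011]
force: [-2.4, -1.2, -3.6]
opening: 0.0298
gripper_force: 25.0
```

```bash
python3 st.py
python3 - <<'E'
from h import *
a=[]
for n in("top","scene"):
    p,d=robot.read_camera(n);np.savez(f"{n}4.npz",p=p,d=d);a.append(p)
    P=cloud(robot.get_calibration(n),d)
    m=(p.max(2)<60)&(P[...,2]>.05)&(P[...,2]<.10)&(P[...,1]>.24)&(P[...,1]<.39)
    print(n,m.sum(),np.nanmean(P[m],0),np.ptp(P[m],0) if m.any() else 0)
q=[cv2.resize(a[0][180:280,110:210],None,fx=4,fy=4),cv2.resize(a[1][210:310,170:270],None,fx=4,fy=4)]
cv2.imwrite("pics/c4.png",np.hstack(q)[...,::-1])
E
```

```text
7.8 tcp [0.5025 0.3169 0.1893] yaw 97.22 zt [-0.0067 -0.0039 -1.    ] F [-2.38 -1.16 -3.56] T [-0.08 -0.03  0.04] op 0.0298 g 25.0 q [ 0.48  0.15  1.55 -0.    1.45  0.35]
top 0 [nan nan nan] 0
scene 0 [nan nan nan] 0<stdin>:7: RuntimeWarning: Mean of empty slice
```

View pics/c4.png

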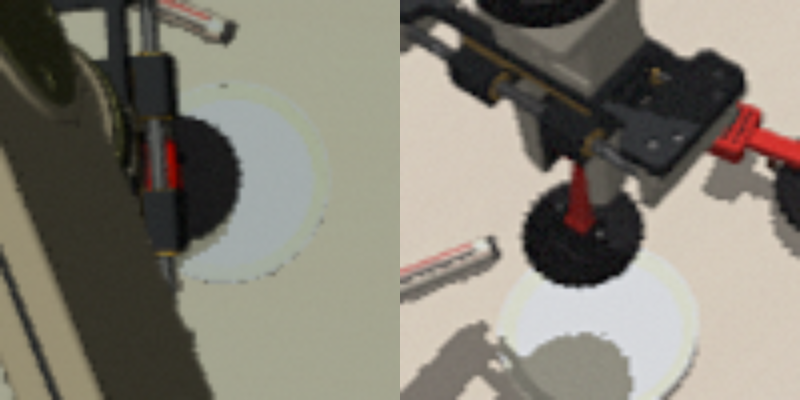

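The left half (top camera) shows the black disc's right edge at (240,178), above the saucer, which spans to (330,178). In the right half (scene camera), the disc is centred at about (583,235) above the saucer at (598,330). I'll project both before lowering.

Run:
```python
from h import *
t=robot.get_calibration("top");s=robot.get_calibration("scene")
print("cap edge -y",at(t,110+60,180+44.5,.125),"cap y-> +.034")
print("cap scene",at(s,170+45.8,210+58.8,.125))
print("saucer scene",at(s,170+49.6,210+82,.008), "top right edge",at(t,110+82.5,180+44.5,.010))
f=np.load("scene4.npz");P=cloud(s,f["d"]);m=(f["p"].max(2)<60);m[:,:195]=0;m[:,235:]=0;m[:248]=0;m[284:]=0
q=P[m&(P[...,2]>.09)];print(len(q),q.mean(0),np.ptp(q,axis=0));c,r,_,_=np.linalg.lstsq(np.c_[q[:,:2]-q.mean(0)[:2],np.ones(len(q))],q[:,2],rcond=None);print("tilt",c,r)
```

```text
cap edge -y [0.50373319 0.2844013  0.125     ] cap y-> +.034
cap scene [0.49895796 0.3204012  0.125     ]
saucer scene [0.50439012 0.31548061 0.008     ] top right edge [0.50987924 0.2539165  0.01      ]
570 [0.48998191 0.32621635 0.1481291 ] [0.12332239 0.06632074 0.1958421 ]
tilt [-1.3330852   0.59465865  0.1481291 ] [0.57698634]
```

Request:
arm_command:
  targets:
    - {"x": 0,"y": 0,"z": -0.03,"rx": 0,"ry": 0,"rz": 0,"claw": 220}
    - {"x": 0,"y": 0,"z": -0.07,"rx": 0,"ry": 0,"rz": 0,"claw": 220}
    - {"x": 0,"y": 0,"z": -0.11,"rx": 0,"ry": 0,"rz": 0,"claw": 220}
    - {"x": 0,"y": 0,"z": -0.15,"rx": 0,"ry": 0,"rz": 0,"claw": 220}
    - {"x": 0,"y": 0,"z": -0.18,"rx": 0,"ry": 0,"rz": 0,"claw": 220}
    - {"x": 0,"y": 0,"z": -0.195,"rx": 0,"ry": 0,"rz": 0,"claw": 220}
    - {"x": 0,"y": 0,"z": -0.203,"rx": 0,"ry": 0,"rz": 0,"claw": 220}
    - {"x": 0,"y": 0,"z": -0.203,"rx": 0,"ry": 0,"rz": 0,"claw": 220}
    - {"x": 0,"y": 0,"z": -0.203,"rx": 0,"ry": 0,"rz": 0,"claw": 220}

```text
t: 8.65
tool_pos: [0.5057, 0.3187, 0.0945]
orientation: [2.077, 2.356, 0.003]
force: [-0.7, 0.2, -2.5]
opening: 0.0297
gripper_force: 25.0
```

```bash
python3 st.py
```

```text
8.65 tcp [0.5057 0.3187 0.0945] yaw 97.21 zt [ 1.7e-03  8.0e-04 -1.0e+00] F [-0.67  0.2  -2.49] T [-0.03 -0.12 -0.02] op 0.0297 g 25.0 q [ 0.48  0.23  1.64 -0.    1.27  0.35]
```

Request:
arm_command:
  targets:
    - {"x": 0,"y": 0,"z": -0.003,"rx": 0,"ry": 0,"rz": 0,"claw": 220}
    - {"x": 0,"y": 0,"z": -0.006,"rx": 0,"ry": 0,"rz": 0,"claw": 220}
    - {"x": 0,"y": 0,"z": -0.009,"rx": 0,"ry": 0,"rz": 0,"claw": 220}
    - {"x": 0,"y": 0,"z": -0.012,"rx": 0,"ry": 0,"rz": 0,"claw": 220}
    - {"x": 0,"y": 0,"z": -0.014,"rx": 0,"ry": 0,"rz": 0,"claw": 220}
    - {"x": 0,"y": 0,"z": -0.014,"rx": 0,"ry": 0,"rz": 0,"claw": 220}
    - {"x": 0,"y": 0,"z": -0.014,"rx": 0,"ry": 0,"rz": 0,"claw": 220}

```text
t: 9.23
tool_pos: [0.5052, 0.3185, 0.0873]
orientation: [2.077, 2.356, 0.001]
force: [-1.9, -3.6, 6.3]
opening: 0.0293
gripper_force: 25.0
```

```bash
python3 st.py
```

```text
9.2333 tcp [0.5052 0.3185 0.0873] yaw 97.22 zt [ 1.e-03  1.e-04 -1.e+00] F [-1.92 -3.6   6.29] T [-0.56  0.41 -0.03] op 0.0293 g 25.0 q [ 0.48  0.24  1.64 -0.    1.26  0.35]
```

It's in contact (+6 N), so I'll ease the grip, open and retreat.

Request:
arm_command:
  targets:
    - {"x": 0,"y": 0,"z": 0,"rx": 0,"ry": 0,"rz": 0,"claw": 180}
    - {"x": 0,"y": 0,"z": 0,"rx": 0,"ry": 0,"rz": 0,"claw": 176}
    - {"x": 0,"y": 0,"z": 0,"rx": 0,"ry": 0,"rz": 0,"claw": 165}
    - {"x": 0,"y": 0,"z": 0,"rx": 0,"ry": 0,"rz": 0,"claw": 150}
    - {"x": 0,"y": 0,"z": 0,"rx": 0,"ry": 0,"rz": 0,"claw": 120}
    - {"x": 0,"y": 0,"z": 0,"rx": 0,"ry": 0,"rz": 0,"claw": 100}
    - {"x": 0,"y": 0,"z": 0,"rx": 0,"ry": 0,"rz": 0,"claw": 100}
  squeeze: 3

```text
t: 9.82
tool_pos: [0.5046, 0.3184, 0.0857]
orientation: [-2.077, -2.357, 0.001]
force: [-0.2, -0.7, -0.0]
opening: 0.0535
gripper_force: 0.0
```

Request:
arm_command:
  targets:
    - {"x": 0,"y": 0,"z": 0.03,"rx": 0,"ry": 0,"rz": 0,"claw": 100}
    - {"x": 0,"y": 0,"z": 0.07,"rx": 0,"ry": 0,"rz": 0,"claw": 100}
    - {"x": 0,"y": 0,"z": 0.13,"rx": 0,"ry": 0,"rz": 0,"claw": 100}
    - {"x": 0,"y": 0,"z": 0.2,"rx": 0,"ry": 0,"rz": 0,"claw": 100}
    - {"x": 0,"y": 0,"z": 0.27,"rx": 0,"ry": 0,"rz": 0,"claw": 100}
    - {"x": 0,"y": -0.06,"z": 0.3,"rx": 0,"ry": 0,"rz": 0,"claw": 100}
    - {"x": 0,"y": -0.14,"z": 0.3,"rx": 0,"ry": 0,"rz": 0,"claw": 100}
    - {"x": 0,"y": -0.22,"z": 0.3,"rx": 0,"ry": 0,"rz": 0,"claw": 100}
    - {"x": 0,"y": -0.3,"z": 0.3,"rx": 0,"ry": 0,"rz": 0,"claw": 100}
    - {"x": 0,"y": -0.3,"z": 0.3,"rx": 0,"ry": 0,"rz": 0,"claw": 100}

```text
t: 10.65
tool_pos: [0.5051, 0.1626, 0.2362]
orientation: [2.081, 2.351, -0.003]
force: [-1.0, -0.3, 0.4]
opening: 0.0571
gripper_force: 0.0
```

```bash
python3 st.py
python3 - <<'E'
from h import *
a=[]
for n in("top","scene"):
    p,d=robot.read_camera(n);a.append(p);P=cloud(robot.get_calibration(n),d)
    m=(p.max(2)<60)&(P[...,2]>.015)&(P[...,2]<.04)&(abs(P[...,1]-.318)<.06)&(abs(P[...,0]-.505)<.06)
    q=P[m];c=np.linalg.lstsq(np.c_[q[:,:2]-q.mean(0)[:2],np.ones(len(q))],q[:,2],rcond=None)[0]
    print(n,m.sum(),q.mean(0),cv2.minEnclosingCircle(q[:,:2].astype(np.float32)),"tilt",c)
q=[cv2.resize(a[0][180:280,110:210],None,fx=4,fy=4),cv2.resize(a[1][235:335,170:270],None,fx=4,fy=4)]
cv2.imwrite("pics/c5.png",np.hstack(q)[...,::-1])
E
```

```text
10.65 tcp [0.5051 0.1626 0.2362] yaw 96.97 zt [ 5.0e-04 -2.7e-03 -1.0e+00] F [-0.97 -0.27  0.38] T [ 0.04 -0.09 -0.02] op 0.0571 g 0.0 q [ 0.22 -0.06  1.68 -0.    1.52  0.1 ]
top 0 [nan nan nan] ((0.0, 0.0), 0.0) tilt [0. 0. 0.]
scene 468 [0.49983542 0.32432521 0.02547384] ((0.5039808750152588, 0.32109642028808594), 0.03437490016222) tilt [0.01632222 0.00035012 0.02547384]<stdin>:6: RuntimeWarning: Mean of empty slice.
  ret = um.true_divide(
<stdin>:7: RuntimeWarning: Mean of empty slice.
```

View pics/c5.png

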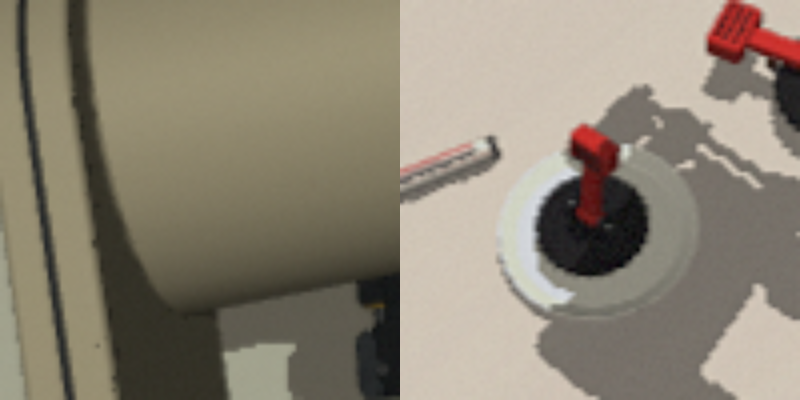

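The scene view shows the cap upright and level in the saucer, with the disc at crop (592,225), the saucer at (598,230) and the tab standing. The disc top is at 25 mm, as expected, and the arm is clear. Now I'll hand it in.

```bash
python3 -c "
from plant import robot
print(robot.close_job())"
```

```text
the job is handed in; nothing more can be done
None
```

The tab was raised, the cap unscrewed to its stop, and the cap set down upright near the middle of the saucer; the job is handed in after about 11 s of robot time, and no verdict was returned.

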